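Mount a shaft in the checking stand and wind up its tension wheel

TASK

Lift the short steel shaft out of its wooden cradle and lay it in the two V rests of the grey checking stand, between the stand's two end pads. Then wind the stand's tension wheel clockwise by its revolving knob until the shaft is pinched and the wheel has gone firm: about 7 N more push at the knob than while it ran free (10 N more would overwind it). Let go and leave it wound, without disturbing the other things on the counter.

Things in the scene. Friction and masses are not known exactly. Their poses are not given: they have to be found in the camera images.
- shaft_mid (a point): Centre of the loose steel shaft: a round bar 26 mm in diameter, 120 mm long, about 0.5 kg, with shallow splines near one end; either way round will do. x runs along the shaft. It starts level in the wooden cradle, its centre 40 mm above the counter.
- cradle: Fixed wooden cradle, a board 110 (x, along the shaft) x 60 x 10 mm with two V rests 12 mm wide, 28 mm either side of its middle, reaching 38 mm above the counter. Between the rests 44 mm of the shaft are free to grasp from above. Origin: centre of its underside.
- rest_mid (a point): Fixed point of the grey stand where the shaft's centre belongs: midway between the two steel V rests (12 mm wide, 28 mm either side, up to 1.5 mm below the shaft's axis), 75 mm above the counter, 55 mm above the 76 mm wide bed. x: along the shaft's place, towards the wheel; z up. A shaft centred here has 5 to 17 mm free at each end and can slide along x.
- jaw: Moving end pad, a 36 x 36 mm steel plate 14 mm thick at the wheel end of the rests. Origin: centre of the face that meets the shaft; axes as rest_mid. Winding drives it along -x, 6 mm per rad, and pushes the shaft along until it meets the opposite pad, which sits on a stiff spring (16 N per mm); that pad's headstock is clamped elsewhere each time and not measured.
- wheel_axis (a point): Fixed point on the wheel's upright axis, 149 mm above the counter (knob grip height), 165 mm from rest_mid along its x. The wheel is a level dark steel rim with three spokes, 110 mm in diameter to the middle of its 12 mm bar, which lies 115 mm above the counter, over a grey gear box 95 x 72 mm, 95 mm high.
- knob_grip (a point): Middle of the wheel's upright black knob, 149 mm above the counter. The knob is 22 mm in diameter, 121 to 171 mm above the counter, on the rim 55 mm from the wheel's axis. It spins freely on its pin, so a gripper can hold it from above and carry it round the axis without turning the hand.
- wheel (a joint): Wheel angle (rad), growing clockwise seen from above; starts at 0 to 2, stop at 9; stays where left. Running free takes about 12 N along the circle at the knob (some 9 N if read standing between small steps). After 1.5 to 6 rad of free winding the shaft is pinched and the push rises steadily, about 10 N per rad. Right: about 7 N above free running; overwound: 10 N above.
- bearing: Bystander: a steel bearing ring 62 mm in diameter and 16 mm high lying on the counter. Leave it alone.
- carton: Bystander: a closed cardboard carton 60 x 90 x 50 mm. Leave it alone.
- jar: Bystander: a closed grey jar 66 mm in diameter, 75 mm high. Leave it alone.
- spanner: Bystander: a steel spanner 160 mm long lying on the counter. Leave it alone.
Things that resemble listed ones, but are neither listed nor needed, are in the scene too. Of the things shaped like the part that bears shaft_mid, the bare steel one is meant.

How it is judged:
On the way, in this order (a step that is already met when the one before it is completed fails the run):
1. the shaft lies in the stand's two V rests and has been let go (x of shaft_mid in the frame of rest_mid between -0.035 and 0.035 m and y of shaft_mid in the frame of rest_mid between -0.005 and 0.005 m and z of shaft_mid in the frame of rest_mid between -0.005 and 0.005 m and angle between the x axis of shaft_mid and the x axis of rest_mid, either way round below 0.08 rad and contact force between the fingers and shaft below 0.1 N), for 0.2 s.
2. the wheel is wound until the pads pinch the shaft with the set tension (x of shaft_mid in the frame of rest_mid between -0.035 and 0.035 m and y of shaft_mid in the frame of rest_mid between -0.005 and 0.005 m and z of shaft_mid in the frame of rest_mid between -0.005 and 0.005 m and angle between the x axis of shaft_mid and the x axis of rest_mid, either way round below 0.08 rad and contact force between jaw and shaft between 40 and 88 N), for 0.2 s.
At the end, for the whole second after the job is handed in: The shaft lies at rest in the two V rests (its centre within 5 mm of their line and height, within 35 mm along it, aligned to 0.08 rad), pinched between the pads with 40 to 88 N, which is 4.4 to 9.6 N of extra push at the knob, and the robot has let go (all of step 2 and linear speed of shaft below 0.01 m/s); the robot touches nothing.
It fails at once if the spring is overwound: the pads pinch the shaft with more than 105 N (11.5 N of extra push at the knob) (contact force between jaw and shaft above 105 N).
It fails at once if the bearing is moved more than 20 mm (distance of bearing from where it was at the start of the episode above 0.02 m).
It fails at once if the carton is moved more than 20 mm (distance of carton from where it was at the start of the episode above 0.02 m).
It fails at once if the jar is moved more than 20 mm (distance of jar from where it was at the start of the episode above 0.02 m).
It fails at once if the spanner is moved more than 20 mm (distance of spanner from where it was at the start of the episode above 0.02 m).
It also fails if it takes over 72 s, if anything falls off the work surface, if the arm or the gripper's body presses on something with over 40 N, if the wrist force passes 120 N, or if a joint passes its speed limit or range.

ROBOT

A 7-joint arm with a two-finger parallel gripper is mounted at the origin on the work surface. World frame = base frame: x ahead of the robot, y to its left, z up, the work surface at z = 0. Lengths are in m, angles in rad, forces in N, time in s.
With the tool pointing down it reaches from about 0.425 to 0.925 m from the base axis. Payload 6.8 kg.
Tool frame: the origin (TCP) lies midway between the tips of the shut fingers; the grasp point (between the pads) lies 19 mm behind it (grasp_offset is the distance from the TCP to the grasp point, in m); x points along the fingers, z is the direction in which the jaws open and shut, and the axes are right-handed (so a half turn about x gives the same grasp; the last joint's range is limited). The gripper opens to 85 mm and grips with 20 to 120 N. Pads are 22 mm wide; open, the fingers measure 114 mm over their backs; the gripper's body (76 mm by 85 mm) begins 54 mm behind the grasp point. The pads swing forward as they close: fully open they stand 13 mm farther back than shut.
Start: joints at [1.238, 0.477, 0.022, 1.555, -0.011, 1.109, -0.083], TCP at [0.15, -0.658, 0.196] pointing down, gripper open.
Joint ranges: [-2.96, 2.96], [-0.34, 2.1], [-1.41, 1.46], [0.24, 2.44], [-1.37, 4.51], [0.17, 1.92], [-2.96, 2.96]. Speed limits (rad/s): [2.39, 2.39, 3.14, 3.14, 3.14, 3.14, 3.14].

INTERFACE

Orientations are given as [roll, pitch, yaw] about the fixed x, y, z axes, in that order (R = Rz(yaw) Ry(pitch) Rx(roll)).
In Python, from workcell import * gives the robot as it stands.
- The arm moves only by the shell command python3 -m creep 'ROWS'. ROWS is JSON, a list of rows, each a list of 3 entries, a list of its own where there are three numbers: the closure, from -1 (fully open) to 1 (shut), then the shift along the world's x, y, z in mm, then the turn about the world's z in degrees. A call has 1 to 8 rows; each row is the pose to reach, as a shift and turn from the pose commanded when the call began; what a row does not reach only later rows make up. A row lasts 1/8 s, in which the tool goes at most 62.5 mm and 10.7 degrees, less where a joint would pass 70% of its speed; a pose out of reach is approached as far as the arm can. A call with a gripper value outside its range is refused whole. The fingers move at their own pace and stop on an object; the grip force is fixed at half the most. Time passes only in rows, so rows that repeat a pose let the fingers close. It gives the time, the measured TCP pose, the force and the opening at its end, in the units of the state.
- get_obs(): the state, without advancing time (a new reading comes with each control period).
- capture(name): name is "side" or "top"; returns a dict with "frame" (400x640x3 uint8, blue, green, red), "depth" (400x640 float32, m along the optical axis (not along the pixel's ray), 0 where there is no reading), "K" (3x3 intrinsics, pixels), "world_to_cam" (4x4, takes a point from world to camera coordinates). Camera axes: x right, y down, z forward; pixel columns grow to the right and rows downward; lengths in m; the calibration is good to about 2 mm. A picture is of the moment at which its call begins.
- finish_job(): hands the job in, once; it reports no verdict.
The state is a dict: "t": time; "q": joint angles; "joint_vel": joint speeds; "tau": joint torques, N m; "ee_pos": TCP position; "eef_rot": TCP orientation; "wrist_force": force on the tool from outside, world axes, zero at the start; "torque": the same for the moment, N m; "finger_gap": finger opening in m.
Only numpy, scipy, OpenCV 4.12 (cv2) and the standard library are available. Lean on these libraries where they do the work, as an engineer would, in place of code of your own. Each camera call takes 0.05 s, during which the arm holds its last target.

## Working session

There is one attempt and no reset: what is moved stays moved. The work goes in short steps, Python scripts to look and compute and a shell command to move; the robot and the scene stay as the last step left them, time stands still between calls to the robot, and variables do not carry over. Pictures are saved under pics/ and viewed, and the job is handed in when it is done.

```bash
ls; mkdir -p pics
python3 - <<'E'
from workcell import *
import cv2,numpy as np
o=get_obs();print(o)
for n in("side","top"):
    c=capture(n);cv2.imwrite(f"pics/{n}0.png",c["frame"]);np.savez(f"{n}0.npz",**c);print(c["K"],c["world_to_cam"])
E
```

```text
pics
{'t': 0.0, 'q': array([ 1.23792732,  0.47779017,  0.02231536,  1.55645601, -0.01152705,
        1.10930593, -0.08309577]), 'joint_vel': array([ 1.08213153e-03, -1.12125353e-03, -2.00047103e-03,  5.70895107e-05,
       -1.44100361e-03, -1.37856765e-04,  6.22050910e-04]), 'tau': array([ 6.92622743e-04, -5.96452117e+01,  1.60786740e+00, -2.81192029e+01,
        1.23925356e-02,  9.30491136e-03,  9.73416803e-06]), 'ee_pos': array([ 0.15030098, -0.65737329,  0.19473003]), 'eef_rot': array([-3.08655978,  1.56896411,  1.85063358]), 'wrist_force': array([ 0.16726629, -0.03013838,  0.29288565]), 'torque': array([ 0.00755828, -0.00924578,  0.00233943]), 'finger_gap': 0.08552363657020315}
[[415.31063316   0.         320.55662302]
 [  0.         415.31063316 200.08880542]
 [  0.           0.           1.        ]] [[-0.88124738 -0.47261844  0.00590474  0.48893765]
 [-0.35673443  0.65687008 -0.66427573  0.19944759]
 [ 0.31007031 -0.58749767 -0.7474643   1.49820776]
 [ 0.          0.          0.          1.        ]]
[[416.56437367   0.         317.94190121]
 [  0.         416.56437367 191.23120152]
 [  0.           0.           1.        ]] [[ 3.41500997e-03 -9.99891567e-01 -1.43245339e-02  1.21514203e-01]
 [-9.82172620e-01 -6.61474109e-04 -1.87980072e-01  5.12785152e-01]
 [ 1.87950213e-01  1.47111188e-02 -9.82068379e-01  1.15068194e+00]
 [ 0.00000000e+00  0.00000000e+00  0.00000000e+00  1.00000000e+00]]
```

View pics/side0.png

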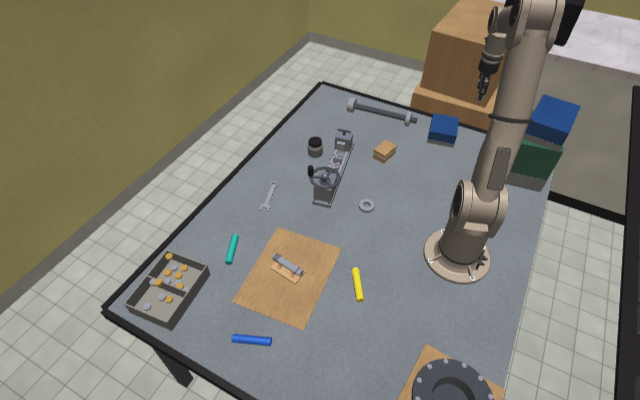

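View pics/top0.png

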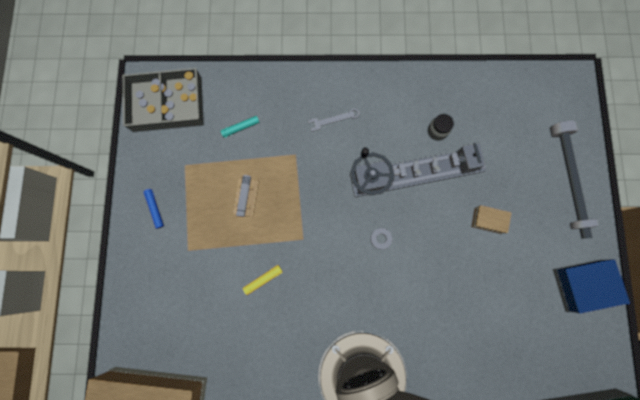

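Lookalikes (top view): teal bar (240,127), blue bar (153,208), yellow bar (262,280), long grey bar on two mounts (575,180), and the bare steel bar in the cradle (243,195). I choose the cradle bar. Next is a close crop to check it.

```bash
cat > h.py <<'E'
import numpy as np,cv2
def load(n):
    return dict(np.load(n))
def pts(c):
    d=c["depth"];K=c["K"];v,u=np.mgrid[0:400,0:640]
    p=np.stack([(u-K[0,2])/K[0,0]*d,(v-K[1,2])/K[1,1]*d,d],-1)
    T=np.linalg.inv(c["world_to_cam"]);return p@T[:3,:3].T+T[:3,3]
def proj(c,P):
    P=np.atleast_2d(P);T=c["world_to_cam"];q=P@T[:3,:3].T+T[:3,3];q=q@c["K"].T;return q[:,:2]/q[:,2:]
E
python3 - <<'E'
from h import *
t=load("top0.npz");s=load("side0.npz")
a=cv2.resize(t["frame"][165:225,200:290],None,fx=8.5,fy=8.5,interpolation=2)[:510,:760]
cv2.imwrite("pics/cr1.png",a)
cv2.imwrite("pics/cr2.png",cv2.resize(t["frame"][135:205,340:490],None,fx=5.3,fy=5.3,interpolation=2))
a=cv2.resize(s["frame"][120:210,290:370],None,fx=6,fy=6,interpolation=2)
cv2.imwrite("pics/cr3.png",a)
P=pts(t)
np.set_printoptions(precision=3,suppress=True,linewidth=220)
print("table z",np.median(P[240:300,180:220,2]))
print("shaft z");print((P[172:222:2,230:260:2,2]*1000).astype(int))
print("stand z");print((P[140:200:3,346:490:4,2]*1000).astype(int))
E
```

```text
table z -6.498795309006766e-06
shaft z
[[   0    1    2    3    0   -1    0    4    0    0    2   -1    2    0    4]
 [   0   -1    3    0    0    1    1    0    2    5   -1    1    0    2    2]
 [   2    3    2    6    2    0   42   50   49   49    2    0    2   -4    2]
 [  -5   -2    2   -1    4   -1   45   50   48   47   42    1    3    3    2]
 [   0    6    0   -3   10    7   50   50   54   51   40    9    4    5    1]
 [   5    1    0    4    9   14   52   55   47   49    7    6   11    8    1]
 [  -3    3    0   -2    9   35   53   51   48   51    7   10    6   11    4]
 [   3    0    1   -2   37   41   52   50   51   43   38   33    6    6    0]
 [   5    1    2    1   11   50   53   48   43   45   40   13    8    8   -2]
 [1228    0    4    2    9   48   52   49   46   41   13    6   12    6    0]
 [   2    0    0    6    9   46   49   51   48   40   11   12   10    6    2]
 [   0    6   -3   11   12   49   52   54   46    3    7   10    9    4    0]
 [   0    1    3   10   10   49   47   55   44   10    9   11    7    2    2]
 [   1    0    1    8   46   52   51   51   45 
[... 3858 characters left out ...]
  91   86   68  119  118   18   19   16    3   -1   -2   -1   -3    5    3   -2    0    2   -1    2   -1    1   -2    0   -4    0 1228    1    1    1]
 [   0    0   21   59  116  120  116  119  120  121    4    0    0    1    2    2   -2    0    4   -3   -5   -2    0   -1   -1    1   -2   -1   -1   -1    0    0    0   -1    3   -2]
 [   3    0   20   31   18   19  117  113  116   -4    0    0   -4    1   -5    2    0   -1   -3    5    0   -1    2    3    1   -3    2   -5   -3   -3   -4    2    2    0   -3   -3]
 [   2    0    4    2    3   -4    0   -1   -3    3    0    0    4    0    0   -1    1   -1   -3    0   -3    1    0   -2   -1   -2    2   -1   -2    0    2    0    0    2    5    0]]
```

View pics/cr1.png

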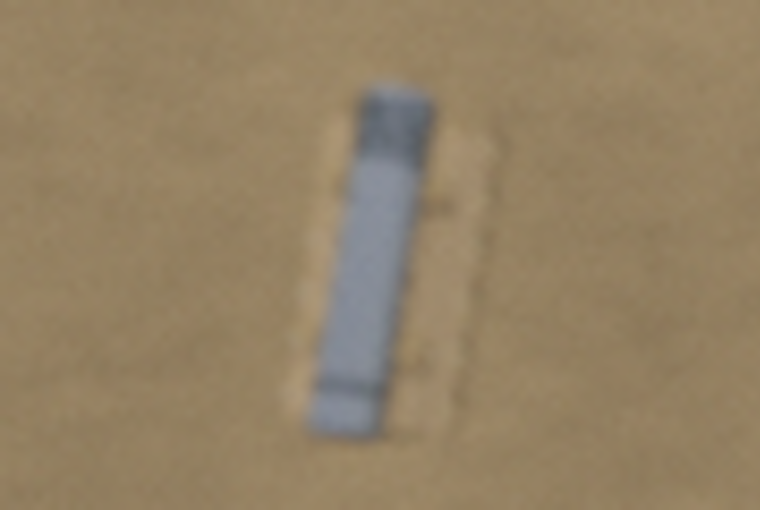

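View pics/cr2.png

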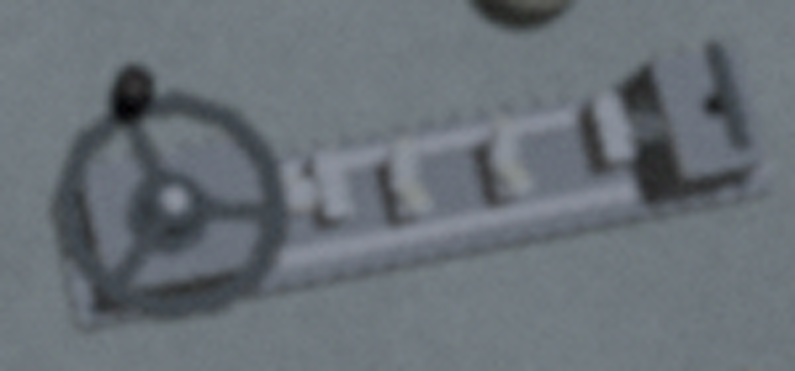

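View pics/cr3.png

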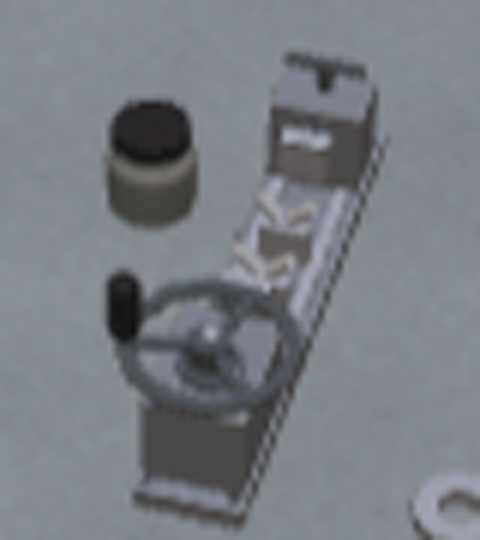

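The crop shows a bare steel bar with splines at its upper end, lying on the wooden cradle, so the choice holds. The stand's wheel centre is at about (372,173), the knob at (365,153) and the V rests at about (417,168) and (436,166).

```bash
cat > m1.py <<'E'
from h import *
from scipy.optimize import least_squares
np.set_printoptions(precision=4,suppress=True,linewidth=160)
for n in("top","side"):
    c=load(n+"0.npz");P=pts(c).reshape(-1,3)
    # coarse region
    near=lambda x,y,r:np.hypot(P[:,0]-x,P[:,1]-y)<r
    if n=="top":
        Pi=P.reshape(400,640,3)
        s0=Pi[195,243];w0=Pi[173,372];print("coarse",s0,w0,Pi[126,442],Pi[153,365])
    m=near(*s0[:2],.12)&(P[:,2]>.043)&(P[:,2]<.07)
    S=P[m];a=S[:,:2]
    r=cv2.minAreaRect((a*1000).astype(np.float32));mu=a.mean(0)
    u=np.linalg.svd(a-mu)[2][0]; 
    pr=(a-mu)@u; v=np.array([-u[1],u[0]]);pv=(a-mu)@v
    print(n,"shaft",m.sum(),"mean",mu,"mid",mu+u*(np.percentile(pr,1)+np.percentile(pr,99))/2+v*(np.percentile(pv,2)+np.percentile(pv,98))/2,"ext",np.ptp(np.percentile(pr,[1,99])),np.ptp(np.percentile(pv,[2,98])),"ang",np.degrees(np.arctan2(u[1],u[0])),r)
    m=near(*w0[:2],.075)&(P[:,2]>.108)&(P[:,2]<.128);W=P[m]
    d=np.hypot(*(W[:,:2]-w0[:2]).T);
    f=lambda p:np.hypot(W[:,0]-p[0],W[:,1]-p[1])-.055
    g=least_squares(f,w0[:2],loss="cauchy",f_scale=.004);print(" wheel",m.sum(),g.x)
    m=near(*w0[:2],.09)&(P[:,2]>.135)&(P[:,2]<.19);Kn=P[m];print(" knob",m.sum(),Kn.mean(0),Kn.min(0),Kn.max(0), "top", P[m&(P[:,2]>.163)].mean(0))
    b=(P[:,2]>.012)&(P[:,2]<.028)&near(w0[0]+.02,w0[1]-.12,.24);B=P[b]
    r=cv2.minAreaRect((B[:,:2]*1000).astype(np.float32));print(" bed",b.sum(),r)
E
python3 m1.py
```

```text
coarse [0.5005 0.3377 0.0543] [ 0.5477 -0.0247  0.1287] [ 0.6997 -0.2358  0.0759] [ 0.5935 -0.0032  0.1642]
top shaft 347 mean [0.4997 0.3392] mid [0.5003 0.34  ] ext 0.11755806978863756 0.02388962579615751 ang 172.50803569298043 ((500.732177734375, 339.7050476074219), (25.610210418701172, 120.91309356689453), 82.9665756225586)
 wheel 721 [ 0.5485 -0.0244]
 knob 76 [ 0.5962 -0.0008  0.1628] [ 0.5885 -0.0112  0.1364] [0.6094 0.0089 0.1764] top [ 0.5983 -0.0016  0.169 ]
 bed 1685 ((542.5569458007812, -179.606689453125), (332.6708068847656, 396.0435485839844), 19.054880142211914)
side shaft 216 mean [0.4996 0.3464] mid [0.5002 0.3452] ext 0.11818582059471716 0.024574498593802133 ang 172.63573882913636 ((500.3867492675781, 344.7267150878906), (26.677703857421875, 122.03044891357422), 83.20353698730469)
 wheel 318 [ 0.5491 -0.0193]
 knob 50 [0.5969 0.0057 0.1545] [ 0.5884 -0.0061  0.1352] [0.6087 0.0144 0.1722] top [0.5988 0.0047 0.1679]
 bed 525 ((543.0142822265625, -176.31112670898438), (334.3594055175781, 399.5586853027344), 18.38298988342285)
```

```bash
cat > m2.py <<'E'
from h import *
from scipy.optimize import minimize
np.set_printoptions(precision=4,suppress=True,linewidth=160)
for n,w in(("top",[.5485,-.0244]),("side",[.5491,-.0193])):
    c=load(n+"0.npz");P=pts(c).reshape(-1,3);w=np.array(w)
    y0=np.radians(170 if 0 else 0)
    # direction from wheel toward stand (= -x): approx (+0.1?, -1)
    d0=np.arctan2(-1,.13)
    q=P[:,:2]-w
    for it in range(3):
        u=np.array([np.cos(d0),np.sin(d0)]);v=np.array([-u[1],u[0]])
        s=q@u;t=q@v
        m=(P[:,2]>.013)&(P[:,2]<.13)&(s>.07)&(s<.27)&(abs(t)<.06)
        lo,hi,ss=[],[],[]
        for a in np.arange(.07,.27,.01):
            k=m&(s>=a)&(s<a+.01)
            if k.sum()>8: lo.append(np.percentile(t[k],3));hi.append(np.percentile(t[k],97));ss.append(a+.005)
        pl=np.polyfit(ss,lo,1);ph=np.polyfit(ss,hi,1)
        print(n,np.degrees(d0),pl,ph)
        d0+=np.arctan(pl[0] if n=="side" else (pl[0]+ph[0])/2)
    k=(P[:,2]>.04)&(P[:,2]<.085)&(s>.05)&(s<.28)&(abs(t)<.04)
    h=np.histogram(s[k],np.arange(.05,.28,.004));print(np.c_[h[1][:-1]*1000,h[0]].astype(int).T)
    k=(P[:,2]>.06)&(P[:,2]<.085)&(s>.12)&(s<.21)&(abs(t)<.04);print("t of v tips",np.sort(t[k]))
E
python3 m2.py
```

```text
top -82.59308787150478 [ 0.0753 -0.0362] [0.0912 0.0309]
top -77.83335628964623 [-0.0114 -0.0356] [0.0252 0.0275]
top -77.43928746379316 [-0.0181 -0.0356] [0.0172 0.0276]
[[ 50  54  58  62  66  70  74  78  82  86  90  94  98 102 106 110 114 118 122 126 130 134 138 142 146 150 154 158 162 166 170 174 178 182 186 190 194 198 202
  206 210 214 218 222 226 230 234 238 242 246 250 254 258 262 266 270 274]
 [  0   0   1   0   6  10   9   6  22   1   3   1   0   0   0   0   0   0   0   0  39  22  22   7   0   0   0   0   0   0   0   0   0   0  43  22  26   4   0
    0   0   0   0   0   0   1  39   2   3   2   2   7   5  10  27  65   5]]
t of v tips [-0.0239 -0.0227 -0.0226 -0.0226 -0.0224 -0.022  -0.0218 -0.0213 -0.021  -0.0209 -0.0205 -0.0205 -0.0199 -0.0197 -0.0194 -0.0187 -0.0184 -0.0183 -0.0181
 -0.0178 -0.0178 -0.0174 -0.0169 -0.0162 -0.0161 -0.0155 -0.015  -0.0149 -0.0142 -0.0136 -0.0133 -0.0125 -0.0121 -0.0121 -0.0121 -0.0119 -0.0116 -0.0114
 -0.0109 -0.0105 -0.0099 -0.0098 -0.0086 -0.0086 -0.0083 -0.0077 -0.0074 -0.0065 -0.0059 -0.002   0.0005  0.0011  0.0013  0.0029  0.0032  0.0037
[... 719 characters left out ...]
174 178 182 186 190 194 198 202
  206 210 214 218 222 226 230 234 238 242 246 250 254 258 262 266 270 274]
 [  0   0   0   1   0   0   0   0   1   1   1   0   0   0   0   0   0   0   0   3   8   8  11   7   0   0   0   0   0   0   0   0   1   4  13  18  13   4   0
    0   0   0   0   0   0   5  15  20   4   3   0   1   2   2   9  35  15]]
t of v tips [-0.0201 -0.0198 -0.0193 -0.0182 -0.0168 -0.0165 -0.0158 -0.0158 -0.0154 -0.0139 -0.0138 -0.0126 -0.0121 -0.0121 -0.012  -0.0111 -0.0103 -0.0092 -0.0071
 -0.0068 -0.0057 -0.0048  0.0078  0.0082  0.0097  0.0102  0.0102  0.0111  0.0117  0.0123  0.0135  0.0137  0.0149  0.0157  0.0159  0.0161  0.0167  0.0172
  0.018   0.0181  0.0191  0.0192  0.0207]
```

```bash
cat > m3.py <<'E'
from h import *
np.set_printoptions(precision=4,suppress=True,linewidth=160)
for n,w in(("top",[.5485,-.0244]),("side",[.5491,-.0193])):
    c=load(n+"0.npz");P=pts(c).reshape(-1,3);w=np.array(w);q=P[:,:2]-w
    d=np.radians(-78.4)
    for it in range(3):
        u=np.array([np.cos(d),np.sin(d)]);v=np.array([-u[1],u[0]]);s=q@u;t=q@v;C=[]
        for a,b in((.122,.154),(.178,.21)):
            k=(P[:,2]>.045)&(P[:,2]<.085)&(s>a)&(s<b)&(abs(t)<.04)
            L=t[k&(t<0)];R=t[k&(t>0)]
            # inner arms symmetrical: mean of |t| weighted by height fit
            e=np.percentile(t[k],[3,97]);C.append((s[k].mean(),e.mean()));
            if it==2:print(n,"rest",k.sum(),s[k].mean(),"s range",np.percentile(s[k],[5,95]),"t ext",e,e.mean(),"cx",w+u*s[k].mean()+v*e.mean())
        C=np.array(C);m=C.mean(0);dd=np.arctan2(m[1],m[0]);
        if it==2:print(" heading wheel->mid",np.degrees(d+dd)," rest-rest",np.degrees(d+np.arctan2(C[1,1]-C[0,1],C[1,0]-C[0,0])),"mid",w+u*m[0]+v*m[1], "dist",np.hypot(*m))
        d=d+dd
    k=(P[:,2]>.05)&(P[:,2]<.1)&(abs(t)<.02)&(s>.06)&(s<.26)
    for a,b in((.065,.115),(.215,.26)):
        kk=k&(s>a)&(s<b);print("  pads s",np.percentile(s[kk],[2,10,50,90,98]) , np.c_[s[kk],P[kk,2]][::6].T if n=="top" else "")
E
python3 m3.py
```

```text
top rest 87 0.13595975666068896 s range [0.1315 0.1422] t ext [-0.0194  0.0197] 0.0001568158572303746 cx [ 0.5762 -0.1575]
top rest 90 0.19188571745963828 s range [0.1871 0.1979] t ext [-0.0194  0.0191] -0.00015678202018880316 cx [ 0.5872 -0.2123]
 heading wheel->mid -78.32315047321843  rest-rest -78.64443198519403 mid [ 0.5817 -0.1849] dist 0.1639227370601645
  pads s [0.0685 0.0722 0.0842 0.0941 0.0961] [[0.095  0.0824 0.0821 0.0956 0.0895 0.0848 0.0744 0.0871 0.0726 0.0865 0.0752 0.0888 0.0767 0.0922 0.0791 0.0935 0.0805 0.0911 0.0827 0.083  0.0827 0.0858]
 [0.0911 0.0923 0.0788 0.0914 0.0916 0.097  0.0794 0.0957 0.0846 0.0957 0.082  0.0945 0.0847 0.0889 0.0833 0.0919 0.074  0.0989 0.0858 0.0689 0.0673 0.0632]]
  pads s [0.2347 0.2352 0.2397 0.255  0.2588] [[0.2425 0.2454 0.2416 0.2348 0.2479 0.2358 0.2521 0.2354 0.2456 0.2351 0.2476 0.2367 0.2464 0.235  0.246  0.235  0.2418 0.2357 0.2451 0.2352 0.2474 0.2343
  0.2357 0.2353]
 [0.09   0.0876 0.0959 0.0822 0.0916 0.0851 0.0857 0.0765 0.0938 0.0752 0.0935 0.0763 0.0947 0.0789 0.0939 0.069  0.0957 0.0728 0.0923 0.0797 0.0914 0.0878
  0.0666 0.0654]]
side rest 35 0.13690027131767332 s range [0.1299 0.1444] t ext [-0.0183  0.0191] 0.0004393401729545672 cx [ 0.5767 -0.1534]
side rest 48 0.19209635366892217 s range [0.1852 0.1985] t ext [-0.0189  0.018 ] -0.0004393532949842245 cx [ 0.5867 -0.2077]
 heading wheel->mid -78.57178049077656  rest-rest -79.4838207397923 mid [ 0.5817 -0.1805] dist 0.16449831249329788
  pads s [0.0862 0.0878 0.0925 0.097  0.1003] 
  pads s [0.2326 0.2348 0.2388 0.2479 0.2596]
```

```bash
cat >> h.py <<'E'
from scipy.spatial.transform import Rotation as Ro
def jaw(o):
    M=Ro.from_euler("xyz",o["eef_rot"]).as_matrix();return M
def state():
    from workcell import get_obs
    o=get_obs();M=jaw(o)
    print("t %.2f"%o["t"],"pos",np.round(o["ee_pos"]*1000,1),"down",np.round(M[:,0],3),"jawang %.2f"%np.degrees(np.arctan2(M[1,2],M[0,2])),"F",np.round(o["wrist_force"],2),"gap",round(o["finger_gap"]*1000,1),"q",np.round(o["q"],2));return o
E
python3 - <<'E'
from h import *
state()
E
```

```text
t 0.10 pos [ 150.3 -657.4  194.8] down [-0.     0.002 -1.   ] jawang -77.12 F [-0.06  0.48  0.35] gap 85.4 q [ 1.24  0.48  0.02  1.56 -0.01  1.11 -0.08]
```

```bash
python3 -m creep '[[-1,[47,32,17],10],[-1,[95,64,34],20],[-1,[142,96,51],30],[-1,[190,128,68],40],[-1,[237,160,85],50],[-1,[285,192,102],60],[-1,[332,224,119],70],[-1,[380,257,135],80]]'; python3 -c "
from h import *
state()"
```

```text
t: 1.1
ee_pos: [0.5315, -0.4, 0.331]
eef_rot: [3.004, 1.57, 3.06]
wrist_force: [0.4, -0.1, 0.2]
finger_gap: 0.0857
t 1.10 pos [ 531.5 -400.   331. ] down [-0.001  0.    -1.   ] jawang 3.18 F [ 0.36 -0.09  0.2 ] gap 85.7 q [ 0.82  0.41 -0.38  1.38  0.15  1.39  0.49]
```

```bash
python3 -m creep '[[-1,[18,50,0],10],[-1,[36,100,0],20],[-1,[54,150,0],30],[-1,[70,200,0],40],[-1,[85,250,0],50],[-1,[95,305,0],60],[-1,[95,360,0],70],[-1,[90,420,0],80]]' && python3 -m creep '[[-1,[-15,55,-10],0],[-1,[-35,110,-30],0],[-1,[-55,165,-60],0],[-1,[-75,215,-90],0],[-1,[-100,270,-120],0],[-1,[-121,322,-130],0],[-1,[-121,322,-130],0],[-1,[-121,322,-130],0]]'; python3 -c "
from h import *
state()"
```

```text
t: 2.1
ee_pos: [0.6203, 0.0201, 0.33]
eef_rot: [1.78, 1.57, -3.052]
wrist_force: [0.2, 0.7, -0.4]
finger_gap: 0.0852
t: 3.1
ee_pos: [0.4994, 0.3407, 0.2003]
eef_rot: [2.783, 1.57, -2.053]
wrist_force: [0.6, -0.8, 0.7]
finger_gap: 0.0857
t 3.10 pos [499.4 340.7 200.3] down [-0.    -0.001 -1.   ] jawang 82.92 F [ 0.63 -0.82  0.66] gap 85.7 q [-0.09  0.48 -0.83  1.68  0.39  1.15  0.42]
```

Run:
```python
from workcell import *
from h import *
for n in("top","side"):
    c=capture(n);np.savez(n+"1.npz",**c)
o=state();M=jaw(o)
ims=[]
for n in("top","side"):
    c=load(n+"1.npz");u,v=proj(c,o["ee_pos"])[0].astype(int);f=c["frame"].copy()
    print(n,u,v)
    a=cv2.resize(f[max(v-40,0):v+40,u-40:u+40],(390,390),interpolation=2);ims.append(a)
cv2.imwrite("pics/g1.png",np.hstack(ims))
```

```text
t 3.20 pos [500.6 339.4 200.6] down [ 0.    -0.001 -1.   ] jawang 82.73 F [ 1.03 -0.39 -0.81] gap 85.2 q [-0.09  0.48 -0.83  1.68  0.39  1.15  0.42]
top 231 184
side 285 235
```

View pics/g1.png

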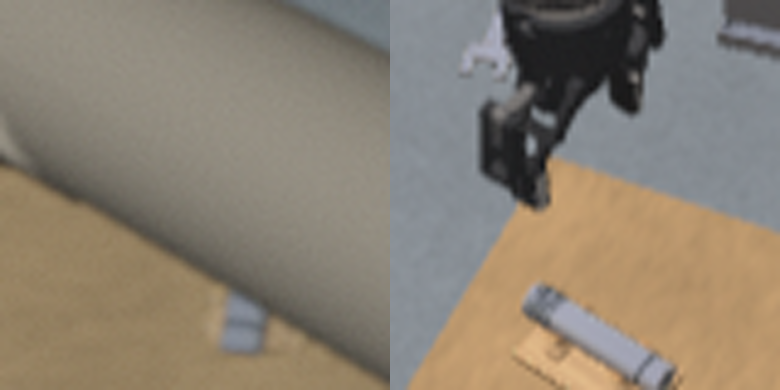

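The side view shows the open gripper about 160 mm above the bar, straddling it. The top view is hidden by the arm. I'll descend and grasp, and use the closed grip to check the cameras' y offset.

```bash
python3 -m creep '[[-1,[0,1,-40],0],[-1,[0,2,-80],0],[-1,[0,2.5,-120],0],[-1,[0,2.5,-150],0],[-1,[0,2.5,-165],0],[-1,[0,2.5,-178],0],[-1,[0,2.5,-178],0],[-1,[0,2.5,-178],0]]'; python3 -c "
from h import *
from workcell import *
state()
c=capture('side');cv2.imwrite('pics/g2.png',cv2.resize(c['frame'][200:320,220:380],(800,600),interpolation=2))"
```

```text
t: 4.2
ee_pos: [0.5001, 0.344, 0.0237]
eef_rot: [-0.793, 1.569, 0.653]
wrist_force: [0.3, -0.8, 0.3]
finger_gap: 0.0854
t 4.20 pos [500.1 344.   23.7] down [ 0.001  0.001 -1.   ] jawang 82.87 F [ 0.32 -0.81  0.32] gap 85.4 q [-0.19  0.68 -0.71  1.82  0.58  0.86  0.27]
```

View pics/g2.png

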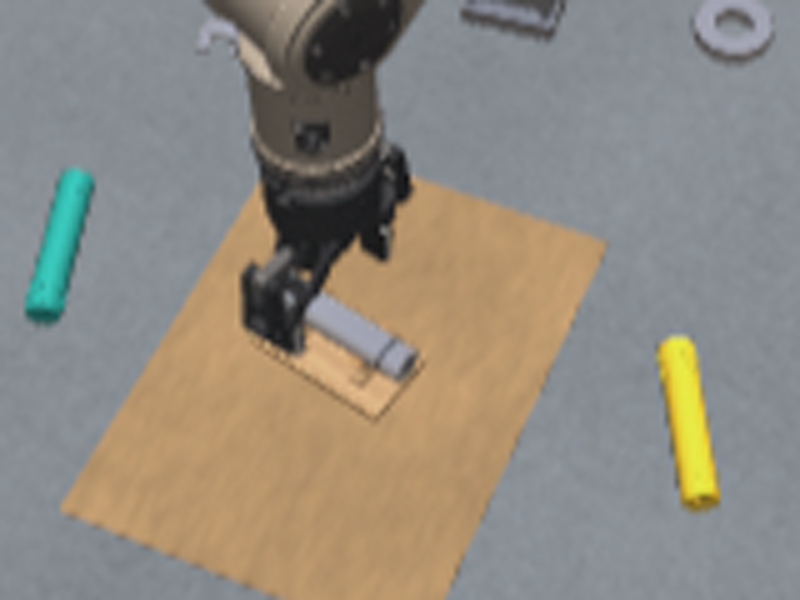

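The fingers straddle the bar, the near finger at (290,310) and the far one at (385,235), with the shaft end at (405,360). I'll close now.

```bash
python3 -m creep '[[-0.5,[0,0,-1],0],[0,[0,0,-1],0],[0.3,[0,0,-1],0],[1,[0,0,-1],0],[1,[0,0,-1],0],[1,[0,0,-1],0]]'; python3 -c "
from h import *
state()"
```

```text
t: 5.0
ee_pos: [0.4995, 0.3435, 0.0217]
eef_rot: [1.711, 1.571, -3.125]
wrist_force: [-0.1, -0.6, 0.1]
finger_gap: 0.0002
t 5.00 pos [499.5 343.5  21.7] down [-0. -0. -1.] jawang 82.88 F [-0.13 -0.61  0.1 ] gap 0.2 q [-0.19  0.68 -0.71  1.82  0.58  0.86  0.27]
```

```bash
python3 -c "
from h import *
from workcell import *
state()
c=capture('side');np.savez('side2.npz',**c);cv2.imwrite('pics/g3.png',cv2.resize(c['frame'][220:310,240:360],(800,600),interpolation=2));c=capture('top');cv2.imwrite('pics/g3t.png',cv2.resize(c['frame'][150:240,180:300],(800,600),interpolation=2))"
```

```text
t 5.00 pos [499.5 343.5  21.7] down [-0. -0. -1.] jawang 82.88 F [-0.13 -0.61  0.1 ] gap 0.2 q [-0.19  0.68 -0.71  1.82  0.58  0.86  0.27]
```

View pics/g3.png

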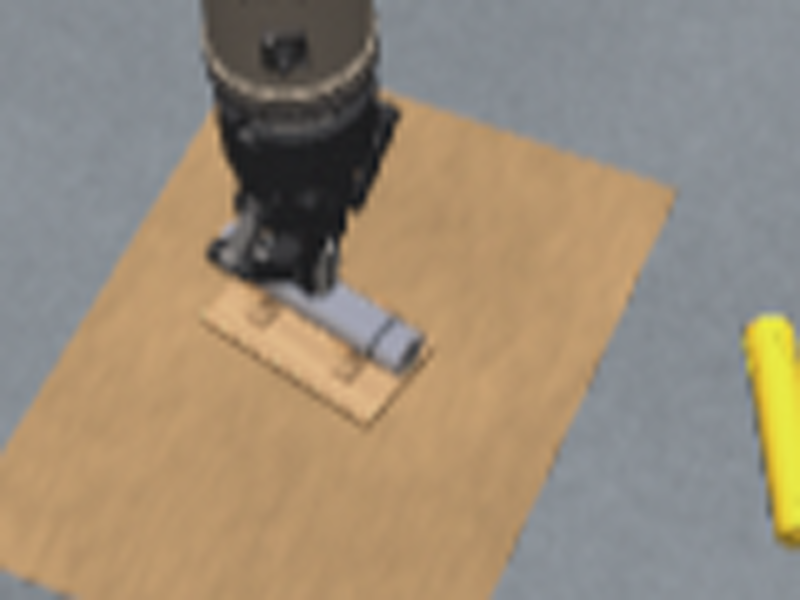

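View pics/g3t.png

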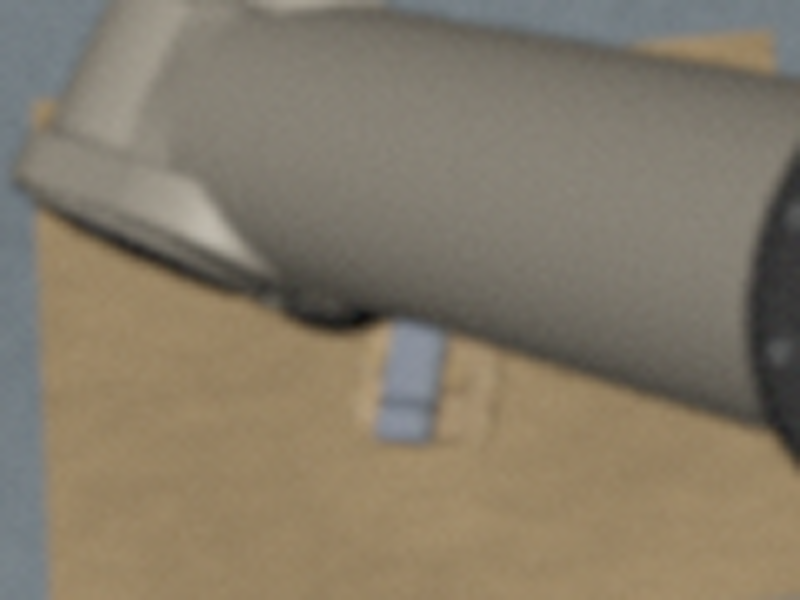

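Run:
```python
from h import *
np.set_printoptions(precision=1,suppress=True,linewidth=200)
c=load("side2.npz");a=load("side0.npz")
print("tcp px",proj(c,[.4995,.3435,.0217]),"grasp",proj(c,[.4995,.3435,.0407]),"tile",(proj(c,[.4995,.3435,.0217])-[240,220])*6.667)
P=pts(c)*1000
dif=(a["depth"]-c["depth"]>.012)&(c["depth"]>0)
ys,xs=np.nonzero(dif[225:275,260:310]);
for r in range(250,268,2): print(r,[tuple(P[r,k].round().astype(int)) for k in range(270,296,2) if dif[r,k]])
```

```text
tcp px [[287.7 267.4]] grasp [[287.4 264.4]] tile [[318.2 315.8]]
250 [(np.int64(509), np.int64(384), np.int64(171)), (np.int64(500), np.int64(385), np.int64(178)), (np.int64(497), np.int64(378), np.int64(172)), (np.int64(493), np.int64(374), np.int64(169)), (np.int64(489), np.int64(368), np.int64(164)), (np.int64(484), np.int64(365), np.int64(164)), (np.int64(481), np.int64(358), np.int64(157)), (np.int64(486), np.int64(341), np.int64(132)), (np.int64(482), np.int64(334), np.int64(126)), (np.int64(485), np.int64(318), np.int64(104))]
252 [(np.int64(509), np.int64(384), np.int64(160)), (np.int64(500), np.int64(387), np.int64(170)), (np.int64(493), np.int64(385), np.int64(171)), (np.int64(492), np.int64(377), np.int64(163)), (np.int64(493), np.int64(365), np.int64(147)), (np.int64(484), np.int64(366), np.int64(154)), (np.int64(482), np.int64(358), np.int64(145)), (np.int64(484), np.int64(344), np.int64(126))]
254 [(np.int64(508), np.int64(387), np.int64(154)), (np.int64(500), np.int64(388), np.int64(160)), (np.int64(495), np.int64(384), np.int64(158)), (np.int64(493), np.int64(376), n
[... 1399 characters left out ...]
491), np.int64(372), np.int64(111)), (np.int64(493), np.int64(358), np.int64(92)), (np.int64(491), np.int64(350), np.int64(82)), (np.int64(486), np.int64(345), np.int64(79))]
262 [(np.int64(495), np.int64(409), np.int64(147)), (np.int64(493), np.int64(402), np.int64(139)), (np.int64(494), np.int64(389), np.int64(121)), (np.int64(492), np.int64(382), np.int64(113)), (np.int64(492), np.int64(372), np.int64(99)), (np.int64(495), np.int64(357), np.int64(77)), (np.int64(489), np.int64(353), np.int64(76)), (np.int64(487), np.int64(344), np.int64(65))]
264 [(np.int64(560), np.int64(351), np.int64(9)), (np.int64(495), np.int64(358), np.int64(66)), (np.int64(489), np.int64(354), np.int64(66))]
266 []
```

The gripper shut to 0.2 mm with no force and the shaft did not move. In the side view the fingertips end near (288,263), which suggests they are higher than reported. I'll open and measure the fingers' real height by depth.

```bash
python3 -m creep '[[-1,[0,0,0],0],[-1,[0,0,0],0],[-1,[0,0,0],0],[-1,[0,0,0],0]]'
python3 - <<'E'
from h import *
from workcell import *
state()
c=capture("side");np.savez("side3.npz",**c)
a=load("side0.npz")
P=pts(c)*1000
dif=(a["depth"]-c["depth"]>.012)&(c["depth"]>0)
v,u=np.nonzero(dif);Q=P[v,u];k=(Q[:,2]<110)&(Q[:,2]>5)&(np.hypot(Q[:,0]-500,Q[:,1]-343)<90)
Q=Q[k];uv=np.c_[u,v][k]
o=np.argsort(Q[:,2]);print(np.c_[Q,uv][o][:60:2].round().astype(int))
print(proj(c,np.array([[.5,.386,.03],[.5,.386,.06],[.5,.386,.08],[.5,.300,.03],[.5,.3,.06]])))
f=cv2.resize(c["frame"][220:310,240:360],(800,600),interpolation=2);cv2.imwrite("pics/g4.png",f)
E
```

```text
t: 5.6
ee_pos: [0.4994, 0.3435, 0.0217]
eef_rot: [0.031, 1.571, 1.477]
wrist_force: [0.3, -0.7, 0.2]
finger_gap: 0.0723
t 5.60 pos [499.4 343.5  21.7] down [ 0.  0. -1.] jawang 82.88 F [ 0.28 -0.74  0.21] gap 72.3 q [-0.19  0.68 -0.71  1.82  0.58  0.86  0.27]
[[448 285   7 309 263]
 [501 309  63 292 253]
 [491 312  69 294 254]
 [484 310  70 296 254]
 [495 388  71 281 270]
 [494 384  72 282 269]
 [491 311  72 294 253]
 [486 313  74 295 254]
 [496 387  74 281 269]
 [495 310  75 293 252]
 [492 309  76 294 252]
 [486 298  78 297 250]
 [493 384  79 282 268]
 [484 308  80 296 252]
 [507 393  81 277 268]
 [495 310  81 293 251]
 [485 307  84 296 251]
 [499 310  84 292 250]
 [493 384  85 282 267]
 [495 386  86 281 267]
 [501 395  88 278 268]
 [485 306  89 296 250]
 [502 311  89 291 249]
 [499 310  90 292 249]
 [496 390  91 280 267]
 [486 305  92 296 249]
 [499 309  95 292 248]
 [486 312  95 295 250]
 [500 396  97 278 267]
 [499 392  97 279 266]]
[[280.93784242 275.4291738 ]
 [280.34807163 270.6615882 ]
 [279.94413913 267.39628104]
 [293.91907592 256.68287497]
 [293.55336634 251.78996388]]
```

View pics/g4.png

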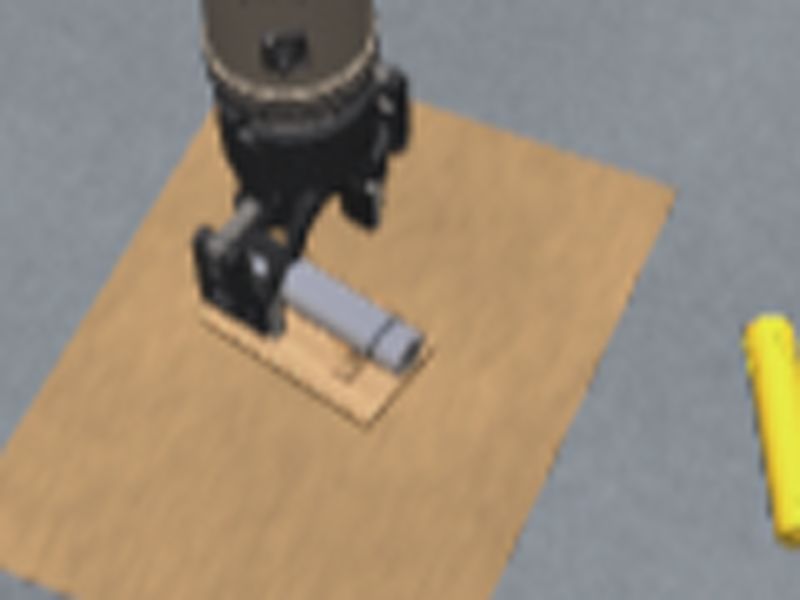

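Run:
```python
from h import *
a=load("side0.npz");c=load("side1.npz");P=pts(c)*1000
dif=(a["depth"]-c["depth"]>.012)&(c["depth"]>0)
v,u=np.nonzero(dif);Q=P[v,u];k=(Q[:,2]<300)&(Q[:,2]>180)&(np.hypot(Q[:,0]-500,Q[:,1]-343)<90)
Q=Q[k];o=np.argsort(Q[:,2]);print(Q[o][:60:3].round().astype(int))
```

```text
[[502 297 245]
 [497 386 250]
 [485 295 252]
 [497 391 254]
 [496 300 256]
 [503 299 256]
 [498 389 257]
 [484 295 258]
 [508 396 259]
 [514 397 261]
 [491 302 262]
 [503 396 262]
 [504 297 263]
 [497 390 263]
 [501 296 264]
 [488 300 265]
 [492 299 267]
 [499 391 269]
 [503 299 270]
 [505 397 272]]
```

The depth shows the fingertips about 33 mm higher than the reported TCP implies. It is the same at both heights: 247 against 214 mm expected, and 66 against 33 mm. I'll correct for that, lowering in two stages while watching the force.

```bash
python3 -m creep '[[-1,[0,0,-8],0],[-1,[0,0,-16],0],[-1,[0,0,-20],0],[-1,[0,0,-20],0]]' && python3 -m creep '[[-1,[0,0,-4],0],[-1,[0,0,-8],0],[-1,[0,0,-11],0],[-1,[0,0,-11],0]]'
python3 - <<'E'
from h import *
from workcell import *
state()
c=capture("side");a=load("side0.npz")
P=pts(c)*1000
dif=(a["depth"]-c["depth"]>.012)&(c["depth"]>0)
v,u=np.nonzero(dif);Q=P[v,u];k=(Q[:,2]<110)&(Q[:,2]>14)&(np.hypot(Q[:,0]-500,Q[:,1]-343)<60)
Q=Q[k];o=np.argsort(Q[:,2]);print(Q[o][:30:3].round().astype(int))
E
```

```text
t: 6.15
ee_pos: [0.4992, 0.3433, 0.0011]
eef_rot: [2.229, 1.57, -2.607]
wrist_force: [-0.2, 0.4, 0.1]
finger_gap: 0.0857
t: 6.65
ee_pos: [0.4993, 0.3433, -0.0096]
eef_rot: [2.278, 1.57, -2.558]
wrist_force: [-0.4, -0.5, 0.2]
finger_gap: 0.0853
t 6.65 pos [499.3 343.3  -9.6] down [-0. -0. -1.] jawang 82.88 F [-0.39 -0.49  0.22] gap 85.3 q [-0.21  0.73 -0.68  1.83  0.61  0.81  0.24]
[[497 354  15]
 [492 305  41]
 [501 303  43]
 [501 395  46]
 [482 301  48]
 [488 305  49]
 [500 304  52]
 [482 301  54]
 [499 397  56]
 [492 304  58]]
```

```bash
python3 -m creep '[[-1,[0,0,-2],0],[-0.3,[0,0,-2],0],[0.1,[0,0,-2],0],[1,[0,0,-2],0],[1,[0,0,-2],0],[1,[0,0,-2],0],[1,[0,0,-2],0]]'; python3 -c "
from h import *
state()"
```

```text
t: 7.58
ee_pos: [0.4993, 0.3408, -0.0112]
eef_rot: [3.109, 1.566, -1.729]
wrist_force: [-2.1, -6.3, 7.8]
finger_gap: 0.0246
t 7.58 pos [499.3 340.8 -11.2] down [-0.001 -0.005 -1.   ] jawang 82.81 F [-2.08 -6.29  7.76] gap 24.6 q [-0.21  0.73 -0.68  1.83  0.62  0.81  0.24]
```

Gripped: gap 24.6 mm, and the arm was drawn to y≈340.5, which agrees with the top camera (340) and not the side camera (345). I'll trust the top camera in y. Now lifting.

```bash
python3 -m creep '[[1,[0,0,10],0],[1,[0,0,30],0],[1,[0,0,70],0],[1,[0,0,110],0],[1,[0,0,150],0],[1,[0,0,190],0],[1,[0,0,205],0],[1,[0,0,205],0]]'; python3 -c "
from h import *
from workcell import *
state()
c=capture('side');np.savez('side4.npz',**c)
f=cv2.resize(c['frame'][180:300,220:380],(800,600),interpolation=2);cv2.imwrite('pics/g5.png',f)"
```

```text
t: 8.57
ee_pos: [0.4996, 0.3438, 0.1945]
eef_rot: [-0.931, 1.569, 0.515]
wrist_force: [0.6, -0.4, -4.2]
finger_gap: 0.0246
t 8.57 pos [499.6 343.8 194.5] down [ 0.001  0.001 -1.   ] jawang 82.89 F [ 0.63 -0.4  -4.16] gap 24.6 q [-0.09  0.49 -0.83  1.69  0.39  1.14  0.41]
```

View pics/g5.png

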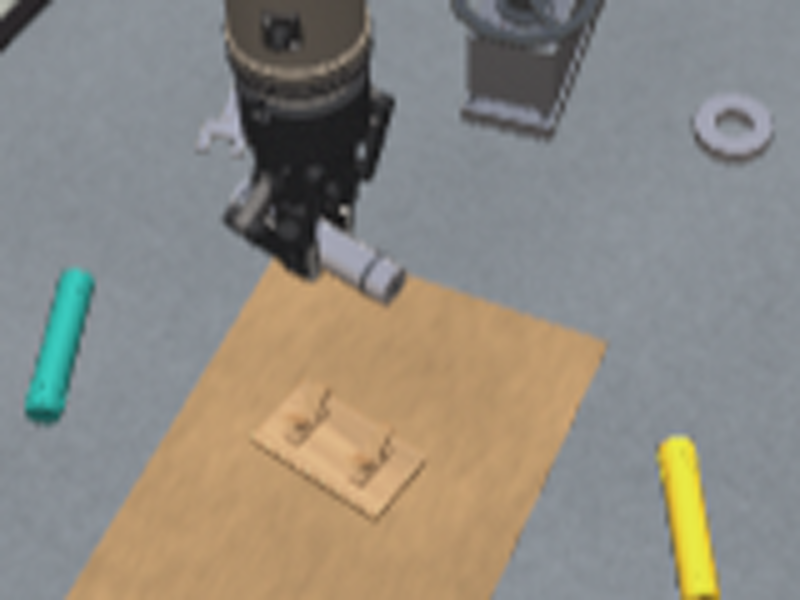

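The shaft is held level at (360,260) and the cradle is empty at (340,445). I'll get the shaft's height against the reported TCP from depth.

Run:
```python
from h import *
a=load("side0.npz");c=load("side4.npz");P=pts(c)
f=c["frame"].astype(int);T=P
for v in range(225,241,2):
    print(v,[(u,*(P[v,u]*1000).round().astype(int)) for u in range(284,302,3)])
```

```text
225 [(284, np.int64(498), np.int64(344), np.int64(259)), (287, np.int64(493), np.int64(335), np.int64(252)), (290, np.int64(491), np.int64(322), np.int64(239)), (293, np.int64(590), np.int64(157), np.int64(-5)), (296, np.int64(580), np.int64(152), np.int64(-5)), (299, np.int64(569), np.int64(147), np.int64(-3))]
227 [(284, np.int64(496), np.int64(347), np.int64(255)), (287, np.int64(486), np.int64(346), np.int64(259)), (290, np.int64(593), np.int64(174), np.int64(0)), (293, np.int64(585), np.int64(167), np.int64(-3)), (296, np.int64(575), np.int64(161), np.int64(-4)), (299, np.int64(564), np.int64(156), np.int64(-3))]
229 [(284, np.int64(491), np.int64(355), np.int64(256)), (287, np.int64(483), np.int64(351), np.int64(257)), (290, np.int64(475), np.int64(347), np.int64(257)), (293, np.int64(579), np.int64(176), np.int64(-2)), (296, np.int64(570), np.int64(169), np.int64(-4)), (299, np.int64(559), np.int64(165), np.int64(-2))]
231 [(284, np.int64(489), np.int64(358), np.int64(252)), (287, np.int64(481), np.int64(355), np.int64(253)), (290, np.int64(471), np.int64(353), np.int64(256)),
[... 714 characters left out ...]
(358), np.int64(258)), (299, np.int64(442), np.int64(350), np.int64(252))]
237 [(284, np.int64(588), np.int64(227), np.int64(2)), (287, np.int64(579), np.int64(219), np.int64(-1)), (290, np.int64(466), np.int64(363), np.int64(242)), (293, np.int64(456), np.int64(361), np.int64(246)), (296, np.int64(445), np.int64(363), np.int64(256)), (299, np.int64(440), np.int64(353), np.int64(247))]
239 [(284, np.int64(581), np.int64(238), np.int64(7)), (287, np.int64(573), np.int64(229), np.int64(2)), (290, np.int64(565), np.int64(221), np.int64(-2)), (293, np.int64(455), np.int64(364), np.int64(240)), (296, np.int64(445), np.int64(363), np.int64(245)), (299, np.int64(442), np.int64(351), np.int64(233))]
```

```bash
python3 -m creep '[[1,[6,-40,0],-4],[1,[14,-90,0],-12],[1,[24,-145,0],-21],[1,[33,-205,0],-30],[1,[42,-265,0],-39],[1,[51,-325,0],-48],[1,[60,-385,0],-57],[1,[68,-440,0],-65]]' && python3 -m creep '[[1,[8,-45,0],-4],[1,[13,-75,0],-6],[1,[14,-88,-20],-6.2],[1,[14,-88,-50],-6.2],[1,[14,-88,-80],-6.2],[1,[14,-88,-100],-6.2],[1,[14,-88,-100],-6.2],[1,[14,-88,-100],-6.2]]';  python3 -c "
from h import *
from workcell import *
c=capture('top');np.savez('top5.npz',**c)
f=cv2.resize(c['frame'][120:220,340:500],(800,500),interpolation=2);cv2.imwrite('pics/g6t.png',f)
c=capture('side');np.savez('side5.npz',**c)
f=cv2.resize(c['frame'][100:220,280:400],(600,600),interpolation=2);cv2.imwrite('pics/g6.png',f)
state()"
```

```text
t: 9.62
ee_pos: [0.5661, -0.099, 0.1915]
eef_rot: [2.784, 1.567, 3.09]
wrist_force: [1.2, 0.5, -3.7]
finger_gap: 0.0241
t: 10.62
ee_pos: [0.5823, -0.184, 0.0945]
eef_rot: [-0.188, 1.569, 0.016]
wrist_force: [0.5, 0.4, -3.8]
finger_gap: 0.0243
t 10.72 pos [ 582.5 -184.5   95. ] down [ 0.002 -0.001 -1.   ] jawang 11.70 F [ 0.78 -0.14 -4.07] gap 23.7 q [ 0.52  0.52 -0.42  1.78  0.26  0.9   0.19]
```

View pics/g6.png

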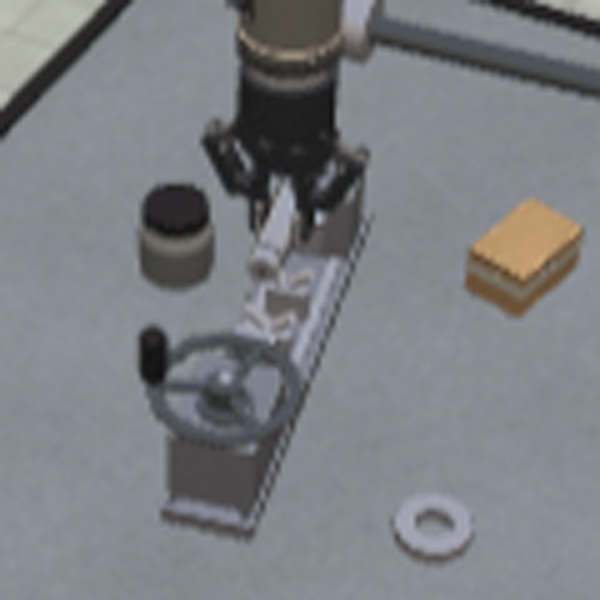

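View pics/g6t.png

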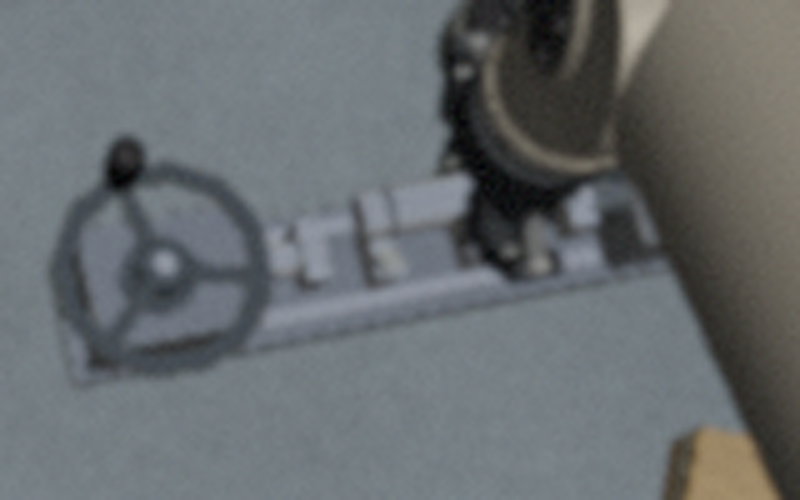

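Top: the shaft's wheel end is at tile (365,210), above the rests. I'll check its lateral position in the stand frame.

Run:
```python
from h import *
np.set_printoptions(precision=4,suppress=True,linewidth=160)
for n,w in(("top",[.5485,-.0244]),("side",[.5491,-.0193])):
    c=load(n+"5.npz");P=pts(c).reshape(-1,3);d=np.radians(-78.45)
    u=np.array([np.cos(d),np.sin(d)]);v=np.array([-u[1],u[0]]);q=P[:,:2]-w;s=q@u;t=q@v
    k=(P[:,2]>.13)&(P[:,2]<.175)&(s>.09)&(s<.145)&(abs(t)<.03)
    for a in np.arange(.095,.145,.008):
        kk=k&(s>=a)&(s<a+.008)
        if kk.sum()>4:print(n,round(a,3),kk.sum(),np.percentile(t[kk],[5,95]),np.mean(np.percentile(t[kk],[5,95])),"ztop",np.percentile(P[kk,2],85))
    print("smin",np.percentile(s[k],2))
```

```text
top 0.103 39 [-0.0104  0.0107] 0.00016980726946365984 ztop 0.15679218980639076
top 0.111 30 [-0.0116  0.0122] 0.000328535309176892 ztop 0.15845224541089561
top 0.119 28 [-0.0115  0.0104] -0.0005393012426088886 ztop 0.15782415421943272
top 0.127 32 [-0.0116  0.0107] -0.0004659667318039516 ztop 0.1578946338177531
top 0.135 26 [-0.0115  0.0112] -0.00017264140041758046 ztop 0.15845151757109538
top 0.143 10 [-0.0113  0.0099] -0.000728520646382581 ztop 0.1574121464281967
smin 0.10430306849186735
side 0.103 24 [-0.0116  0.0123] 0.0003418134967032912 ztop 0.15536556628640644
side 0.111 11 [-0.011   0.0102] -0.00037601167639186774 ztop 0.15584607815144458
side 0.119 10 [-0.011   0.0085] -0.001235427635094705 ztop 0.15753308884628783
side 0.127 7 [-0.0096  0.006 ] -0.0017980269505743782 ztop 0.15644042450826692
side 0.135 11 [-0.011   0.0114] 0.00017247052957095402 ztop 0.15801925448065612
smin 0.10287443493933901
```

Aligned to within 0.5 mm. The end is at s=104 mm against a jaw face at 97. Lowering 70 mm.

```bash
python3 -m creep '[[1,[0,0,-25],0],[1,[0,0,-50],0],[1,[0,0,-62],0],[1,[0,0,-66],0],[1,[0,0,-68],0],[1,[0,0,-69.5],0],[1,[0,0,-69.5],0]]';  python3 -c "
from h import *
state()"
```

```text
t: 11.6
ee_pos: [0.5818, -0.1846, 0.0247]
eef_rot: [-0.475, 1.57, -0.271]
wrist_force: [-1.4, 0.4, -4.3]
finger_gap: 0.024
t 11.60 pos [ 581.8 -184.6   24.7] down [ 0.001 -0.    -1.   ] jawang 11.68 F [-1.36  0.35 -4.28] gap 24.0 q [ 0.49  0.61 -0.38  1.82  0.31  0.77  0.15]
```

```bash
python3 -m creep '[[1,[0,0,-0.7],0],[1,[0,0,-1.3],0],[1,[0,0,-1.3],0]]';  python3 -c "
from h import *
state()"
```

```text
t: 11.98
ee_pos: [0.582, -0.1846, 0.0239]
eef_rot: [-0.533, 1.57, -0.33]
wrist_force: [-2.4, 0.5, 6.0]
finger_gap: 0.0239
t 11.97 pos [ 582.  -184.6   23.9] down [ 0.001 -0.    -1.   ] jawang 11.67 F [-2.44  0.47  5.96] gap 23.9 q [ 0.49  0.61 -0.38  1.82  0.31  0.77  0.15]
```

Seated on the rests (the force changed by +10 N). Releasing and rising.

```bash
python3 -m creep '[[0.2,[0,0,0],0],[-0.3,[0,0,0],0],[-1,[0,0,0],0],[-1,[0,0,0],0],[-1,[0,0,0],0]]' && python3 -m creep '[[-1,[0,0,20],0],[-1,[0,0,60],0],[-1,[0,0,110],0],[-1,[0,0,160],0],[-1,[10,50,190],0],[-1,[15,100,190],0],[-1,[15,150,190],0],[-1,[15,180,190],0]]';  python3 -c "
from h import *
from workcell import *
c=capture('side');np.savez('side6.npz',**c)
f=cv2.resize(c['frame'][110:220,280:390],(600,600),interpolation=2);cv2.imwrite('pics/g7.png',f)
c=capture('top');np.savez('top6.npz',**c)
f=cv2.resize(c['frame'][120:220,340:500],(800,500),interpolation=2);cv2.imwrite('pics/g7t.png',f)
state()"
```

```text
t: 12.6
ee_pos: [0.5815, -0.1845, 0.0229]
eef_rot: [1.09, 1.571, 1.294]
wrist_force: [-0.1, -0.2, -0.0]
finger_gap: 0.0853
t: 13.6
ee_pos: [0.5964, -0.0009, 0.2149]
eef_rot: [0.228, 1.569, 0.435]
wrist_force: [0.5, 0.8, -0.1]
finger_gap: 0.0854
t 13.70 pos [596.4   0.9 214.8] down [ 0.002  0.002 -1.   ] jawang 12.09 F [-0.07  0.09  0.55] gap 85.3 q [ 0.29  0.38 -0.52  1.7   0.2   1.11 -0.07]
```

View pics/g7.png

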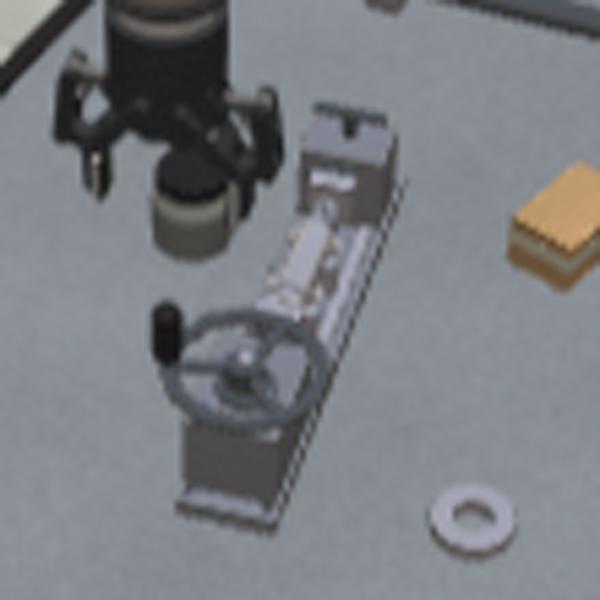

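View pics/g7t.png

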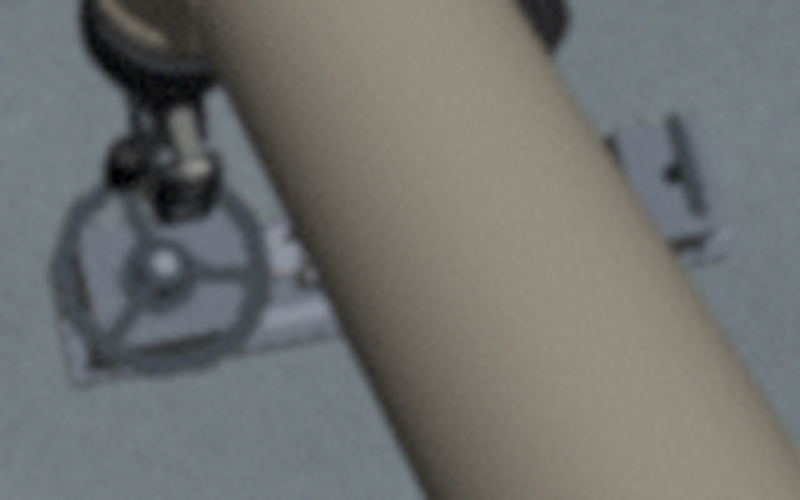

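The shaft lies in both rests, at (310,255) in the side crop, and the hand stands above the knob. I'll descend on the knob and grip it.

```bash
python3 -m creep '[[-1,[2,-1.5,-35],0],[-1,[2,-1.5,-70],0],[-1,[2,-1.5,-100],0],[-1,[2,-1.5,-115],0],[-1,[2,-1.5,-115],0]]';  python3 -c "
from h import *
from workcell import *
c=capture('side');np.savez('side7.npz',**c)
f=cv2.resize(c['frame'][110:220,280:390],(600,600),interpolation=2);cv2.imwrite('pics/g8.png',f)
state()"
```

```text
t: 14.32
ee_pos: [0.5982, -0.0068, 0.0978]
eef_rot: [-3.108, 1.57, -2.905]
wrist_force: [-0.5, 0.1, 0.4]
finger_gap: 0.0854
t 14.38 pos [599.   -6.5  98.8] down [ 0.001 -0.    -1.   ] jawang 11.65 F [ 1.12 -0.32  0.87] gap 85.5 q [ 0.27  0.5  -0.48  1.81  0.29  0.9  -0.13]
```

View pics/g8.png

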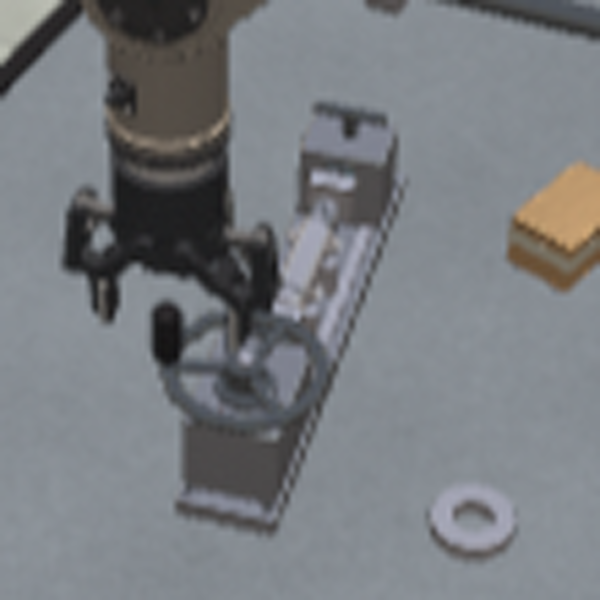

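The fingers straddle the knob, tips at (105,300) and (240,330), knob at (167,330). The hand lags at y −6.5, so I'll shift +5 mm and then close.

```bash
python3 -m creep '[[-1,[-0.5,5,0],0],[-0.5,[-0.5,5,0],0],[0,[-0.5,5,0],0],[0.3,[-0.5,5,0],0],[1,[-0.5,5,0],0],[1,[-0.5,5,0],0],[1,[-0.5,5,0],0]]';  python3 -c "
from h import *
from workcell import *
c=capture('side');np.savez('side7.npz',**c)
f=cv2.resize(c['frame'][110:220,280:390],(600,600),interpolation=2);cv2.imwrite('pics/g9.png',f)
state()"
```

```text
t: 15.25
ee_pos: [0.5993, -0.0009, 0.0985]
eef_rot: [-0.039, 1.568, 0.165]
wrist_force: [4.8, -0.0, 0.1]
finger_gap: 0.0202
t 15.30 pos [599.3  -0.8  98.5] down [ 0.003  0.    -1.   ] jawang 11.68 F [4.98 0.5  0.27] gap 19.9 q [ 0.26  0.5  -0.48  1.81  0.29  0.9  -0.14]
```

View pics/g9.png

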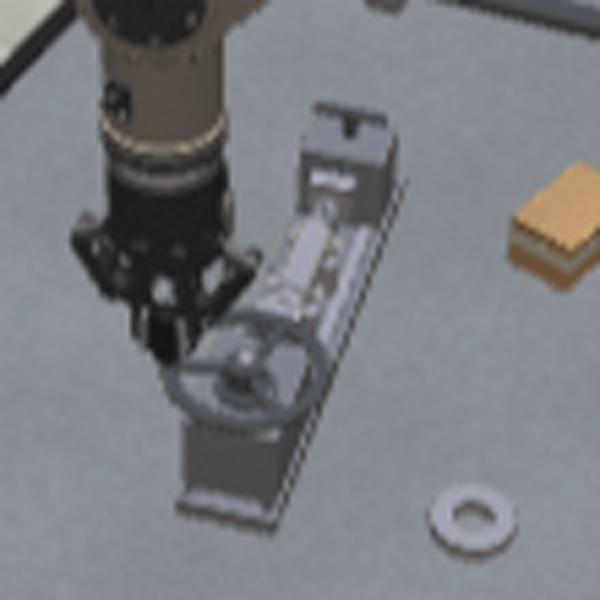

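The knob is gripped (gap 19.9 mm). A helper will work out the circle shifts and the tangential push.

```bash
cat > w.py <<'E'
import sys
from h import *
C=np.array([548.7,-24.0])
def plan(a,b,n,R=55.):
    A=np.radians(a);p=lambda x:R*np.array([np.cos(x),np.sin(x)])
    print("plan",a,b,[[round(float(k),1) for k in p(np.radians(a+(b-a)*(i+1)/n))-p(A)] for i in range(n)])
def rd():
    from workcell import get_obs
    o=get_obs();p=o["ee_pos"][:2]*1000-C;f=o["wrist_force"]
    a=np.arctan2(p[1],p[0]);t=np.array([np.sin(a),-np.cos(a)]) # clockwise
    print("t %.2f ang %.1f r %.1f z %.1f push %.2f radial %.2f fz %.1f"%(o["t"],np.degrees(a),np.hypot(*p),o["ee_pos"][2]*1000,-f[:2]@t,f[:2]@p/np.hypot(*p),f[2]),"gap %.1f"%(o["finger_gap"]*1000))
if __name__=="__main__":
    rd()
    a=sys.argv[1:]
    for i in range(0,len(a),3): plan(float(a[i]),float(a[i+1]),int(a[i+2]))
E
python3 w.py 25 -45 5
```

```text
t 15.30 ang 24.6 r 55.6 z 98.5 push -1.62 radial 4.74 fz 0.3 gap 19.9
plan 25.0 -45.0 [[4.1, -12.7], [5.1, -26.1], [2.7, -39.3], [-2.7, -51.6], [-11.0, -62.1]]
```

```bash
python3 -m creep '[[1,[2.5,-6,0],0],[1,[4.1,-12.7,0],0],[1,[5.1,-26.1,0],0],[1,[2.7,-39.3,0],0],[1,[-2.7,-51.6,0],0],[1,[-11,-62.1,0],0],[1,[-11,-62.1,0],0]]'; python3 w.py -45 -60 1 -60 -75 1 -75 -90 1
```

```text
t: 16.18
ee_pos: [0.5891, -0.062, 0.0985]
eef_rot: [0.221, 1.566, 0.425]
wrist_force: [8.3, 2.6, -2.3]
finger_gap: 0.0202
t 16.18 ang -43.2 r 55.5 z 98.5 push 7.63 radial 4.27 fz -2.3 gap 20.2
plan -45.0 -60.0 [[-11.4, -8.7]]
plan -60.0 -75.0 [[-13.3, -5.5]]
plan -75.0 -90.0 [[-14.2, -1.9]]
```

```bash
python3 -m creep '[[1,[-5.7,-4.6,0],0],[1,[-11.4,-8.7,0],0],[1,[-11.4,-8.7,0],0],[1,[-11.4,-8.7,0],0]]' >/dev/null; python3 w.py;  python3 -m creep '[[1,[-6.7,-2.9,0],0],[1,[-13.3,-5.5,0],0],[1,[-13.3,-5.5,0],0],[1,[-13.3,-5.5,0],0]]' >/dev/null; python3 w.py -75 -90 2 -90 -105 2 -105 -120 2 -120 -135 2 -135 -150 2 -150 -165 2 -165 -180 2
```

```text
t 16.68 ang -57.6 r 55.4 z 98.5 push 9.34 radial 3.84 fz -3.7 gap 19.8
t 17.18 ang -72.9 r 55.2 z 98.5 push 9.55 radial 1.85 fz -3.5 gap 20.1
plan -75.0 -90.0 [[-7.1, -1.4], [-14.2, -1.9]]
plan -90.0 -105.0 [[-7.2, 0.5], [-14.2, 1.9]]
plan -105.0 -120.0 [[-6.8, 2.3], [-13.3, 5.5]]
plan -120.0 -135.0 [[-6.0, 4.0], [-11.4, 8.7]]
plan -135.0 -150.0 [[-4.7, 5.4], [-8.7, 11.4]]
plan -150.0 -165.0 [[-3.2, 6.5], [-5.5, 13.3]]
plan -165.0 -180.0 [[-1.4, 7.1], [-1.9, 14.2]]
```

```bash
python3 -m creep '[[1,[-7.1,-1.4,0],0],[1,[-14.2,-1.9,0],0],[1,[-14.2,-1.9,0],0],[1,[-14.2,-1.9,0],0]]' >/dev/null; python3 w.py;  python3 -m creep '[[1,[-7.2,0.5,0],0],[1,[-14.2,1.9,0],0],[1,[-14.2,1.9,0],0],[1,[-14.2,1.9,0],0]]' >/dev/null; python3 w.py
```

```text
t 17.68 ang -88.0 r 55.0 z 98.5 push 8.53 radial -0.06 fz -3.3 gap 20.1
t 18.18 ang -102.9 r 54.8 z 98.5 push 9.27 radial -0.76 fz -4.5 gap 20.2
```

```bash
python3 -m creep '[[1,[-6.8,2.3,0],0],[1,[-13.3,5.5,0],0],[1,[-13.3,5.5,0],0],[1,[-13.3,5.5,0],0]]' >/dev/null; python3 w.py;  python3 -m creep '[[1,[-6,4,0],0],[1,[-11.4,8.7,0],0],[1,[-11.4,8.7,0],0],[1,[-11.4,8.7,0],0]]' >/dev/null; python3 w.py
```

```text
t 18.68 ang -117.9 r 54.7 z 98.5 push 8.80 radial -3.12 fz -3.3 gap 19.9
t 19.18 ang -132.6 r 54.5 z 98.5 push 8.65 radial -5.02 fz -3.4 gap 20.5
```

```bash
python3 -m creep '[[1,[-4.7,5.4,0],0],[1,[-8.7,11.4,0],0],[1,[-8.7,11.4,0],0],[1,[-8.7,11.4,0],0]]' >/dev/null; python3 w.py
```

```text
t 19.68 ang -147.2 r 54.4 z 98.5 push 9.58 radial -4.95 fz -3.5 gap 20.2
```

```bash
python3 -m creep '[[1,[-2.7,6.5,0],0],[1,[-4.5,13.3,0],0],[1,[-4.5,13.3,0],0],[1,[-4.5,13.3,0],0]]' >/dev/null; python3 w.py;  python3 -m creep '[[1,[-1.2,7.1,0],0],[1,[-1.4,14.2,0],0],[1,[-1.4,14.2,0],0],[1,[-1.4,14.2,0],0]]' >/dev/null; python3 w.py 180 165 2 165 150 2 150 135 2 135 120 2 120 105 2 105 90 2 90 75 2 75 60 2 60 45 2 45 30 2 30 15 2 15 0 2 0 -15 2 -15 -30 2 -30 -45 2 -45 -60 2
```

```text
t 20.18 ang -160.8 r 54.3 z 98.4 push 10.21 radial -3.04 fz 0.2 gap 20.3
t 20.68 ang -174.4 r 54.3 z 98.3 push 12.08 radial -0.92 fz 5.2 gap 20.3
plan 180.0 165.0 [[0.5, 7.2], [1.9, 14.2]]
plan 165.0 150.0 [[2.3, 6.8], [5.5, 13.3]]
plan 150.0 135.0 [[4.0, 6.0], [8.7, 11.4]]
plan 135.0 120.0 [[5.4, 4.7], [11.4, 8.7]]
plan 120.0 105.0 [[6.5, 3.2], [13.3, 5.5]]
plan 105.0 90.0 [[7.1, 1.4], [14.2, 1.9]]
plan 90.0 75.0 [[7.2, -0.5], [14.2, -1.9]]
plan 75.0 60.0 [[6.8, -2.3], [13.3, -5.5]]
plan 60.0 45.0 [[6.0, -4.0], [11.4, -8.7]]
plan 45.0 30.0 [[4.7, -5.4], [8.7, -11.4]]
plan 30.0 15.0 [[3.2, -6.5], [5.5, -13.3]]
plan 15.0 0.0 [[1.4, -7.1], [1.9, -14.2]]
plan 0.0 -15.0 [[-0.5, -7.2], [-1.9, -14.2]]
plan -15.0 -30.0 [[-2.3, -6.8], [-5.5, -13.3]]
plan -30.0 -45.0 [[-4.0, -6.0], [-8.7, -11.4]]
plan -45.0 -60.0 [[-5.4, -4.7], [-11.4, -8.7]]
```

The push is rising (free standing mean 9.1; now 12.1 N). The target is a standing push of about 16. I'll take smaller steps.

```bash
python3 -m creep '[[1,[0.5,5,0],0],[1,[1,10,0],0],[1,[1,10,0],0],[1,[1,10,0],0],[1,[1,10,0],0]]' >/dev/null; python3 w.py; python3 -c "
from workcell import *
capture('side');capture('side')"; python3 w.py
```

```text
t 21.30 ang 176.4 r 54.4 z 98.3 push 15.03 radial 0.33 fz 10.0 gap 20.0
t 21.40 ang 176.4 r 54.3 z 98.3 push 14.89 radial 0.47 fz 9.8 gap 20.1
```

```bash
python3 -m creep '[[1,[1,4,0],0],[1,[1.8,7.2,0],0],[1,[1.8,7.2,0],0],[1,[1.8,7.2,0],0],[1,[1.8,7.2,0],0]]' >/dev/null; python3 w.py; python3 -c "
from workcell import *
c=capture('side');import numpy as np;np.savez('side8.npz',**c);c=capture('top');np.savez('top8.npz',**c)"; python3 w.py
```

```text
t 22.02 ang 169.5 r 54.4 z 98.3 push 16.78 radial 2.11 fz 14.8 gap 20.1
t 22.12 ang 169.5 r 54.4 z 98.2 push 17.23 radial 1.68 fz 14.7 gap 19.9
```

Standing push is about 17.0 N, roughly 7.9 N above free by force and 6.4 N by angle past onset. Both are inside 4.4–9.6. I'll unload the hand and let go.

```bash
python3 -m creep '[[1,[-0.5,-2.2,1],0],[1,[-0.8,-4.4,1],0],[1,[-0.8,-4.4,1],0]]' >/dev/null; python3 w.py; python3 -m creep '[[0.3,[0,0,0],0],[0,[0,0,0],0],[-0.4,[0,0,2],0],[-0.4,[0,0,5],0],[-0.4,[0,0,40],0],[-0.4,[0,0,80],0],[-0.4,[0,0,110],0],[-0.4,[0,0,110],0]]'; python3 w.py; python3 -c "
from workcell import *
from h import *
c=capture('side');np.savez('side9.npz',**c)
f=cv2.resize(c['frame'][110:220,280:390],(600,600),interpolation=2);cv2.imwrite('pics/g10.png',f)"
```

```text
t 22.50 ang 169.5 r 54.4 z 98.4 push 6.41 radial -2.04 fz 0.3 gap 20.1
t: 23.5
ee_pos: [0.4983, -0.0111, 0.2115]
eef_rot: [-0.262, 1.566, -0.058]
wrist_force: [-0.0, 0.5, -0.3]
finger_gap: 0.0599
t 23.50 ang 165.6 r 52.0 z 211.5 push -0.49 radial 0.17 fz -0.3 gap 59.9
```

View pics/g10.png

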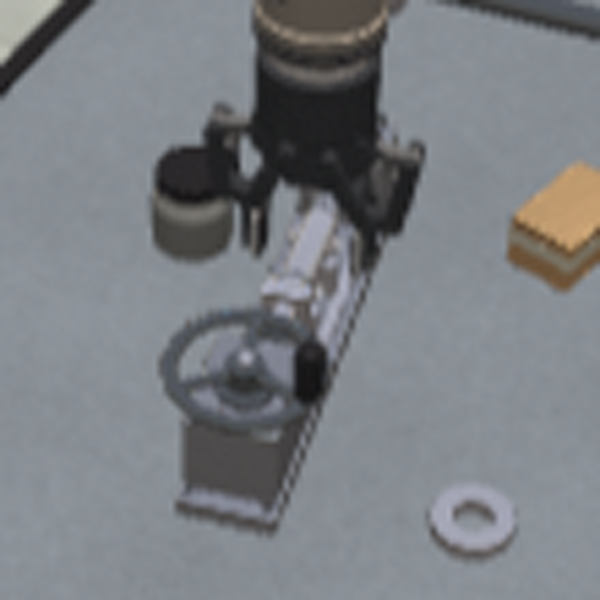

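The hand is clear and the knob stays at (312,370). I'll move aside for a last check of the shaft and knob.

```bash
python3 -m creep '[[-0.4,[0,40,20],0],[-0.4,[0,90,40],0],[-0.4,[0,140,40],0],[-0.4,[-10,190,40],0],[-0.4,[-20,240,40],0],[-0.4,[-20,240,40],0],[-0.4,[-20,240,40],0]]' >/dev/null
python3 - <<'E'
from workcell import *
from h import *
np.set_printoptions(precision=4,suppress=True,linewidth=160)
for n,w in(("top",[.5485,-.0244]),("side",[.5491,-.0193])):
    c=capture(n)
    if n=="top": cv2.imwrite("pics/g11.png",cv2.resize(c["frame"][120:220,340:500],(800,500),interpolation=2))
    P=pts(c).reshape(-1,3);d=np.radians(-78.45)
    u=np.array([np.cos(d),np.sin(d)]);v=np.array([-u[1],u[0]]);q=P[:,:2]-w;s=q@u;t=q@v
    m=(np.hypot(*q.T)<.09)&(P[:,2]>.163)&(P[:,2]<.19);k=q[m].mean(0);print(n,"knob ang",np.degrees(np.arctan2(k[1],k[0])),m.sum())
    k=(P[:,2]>.078)&(P[:,2]<.1)&(s>.08)&(s<.25)&(abs(t)<.014)
    for a in np.arange(.08,.25,.01):
        kk=k&(s>=a)&(s<a+.01)
        if kk.sum()>4:print("%.3f n%d tmid %.4f z %.4f"%(a,kk.sum(),np.percentile(t[kk],[5,95]).mean(),np.percentile(P[kk,2],80)))
state()
E
```

```text
top knob ang 170.13845299135698 53
0.080 n22 tmid 0.0006 z 0.0839
0.090 n20 tmid -0.0008 z 0.0838
0.100 n37 tmid 0.0003 z 0.0928
0.110 n33 tmid 0.0002 z 0.0941
0.120 n26 tmid 0.0009 z 0.0866
0.130 n32 tmid -0.0011 z 0.0879
0.140 n29 tmid -0.0001 z 0.0879
0.150 n30 tmid -0.0001 z 0.0865
0.160 n30 tmid -0.0008 z 0.0873
0.170 n26 tmid 0.0005 z 0.0868
0.180 n34 tmid 0.0007 z 0.0879
0.190 n24 tmid -0.0010 z 0.0877
0.200 n30 tmid -0.0001 z 0.0873
0.210 n30 tmid -0.0003 z 0.0871
0.220 n32 tmid 0.0003 z 0.0878
0.230 n36 tmid 0.0001 z 0.0902
0.240 n37 tmid 0.0004 z 0.0947
side knob ang 169.48929228378265 16
0.100 n17 tmid 0.0007 z 0.0886
0.110 n11 tmid -0.0004 z 0.0909
0.120 n6 tmid -0.0016 z 0.0883
0.130 n7 tmid -0.0008 z 0.0847
0.140 n11 tmid -0.0003 z 0.0859
0.150 n7 tmid -0.0005 z 0.0836
0.160 n9 tmid -0.0002 z 0.0853
0.170 n8 tmid -0.0009 z 0.0873
0.180 n10 tmid -0.0016 z 0.0859
0.190 n9 tmid 0.0001 z 0.0875
0.200 n6 tmid -0.0033 z 0.0852
0.210 n9 tmid 0.0009 z 0.0862
0.220 n11 tmid -0.0020 z 0.0876
0.230 n12 tmid -0.0005 z 0.0897
0.240 n11 tmid -0.0011 z 0.0905
t 24.52 pos [476.8 226.8 248.1] down [-0.001 -0.001 -1.   ] jawang 11.55 F [-0.61 -0.07 -0.07] gap 59.7 q [ 0.03  0.26 -0.7   1.8   0.18  1.15 -0.53]
```

View pics/g11.png

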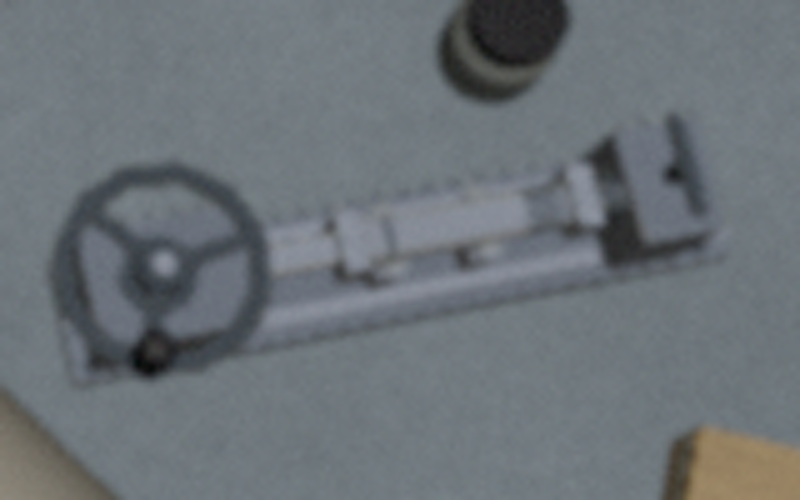

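The top view shows the shaft (390–560, ~210) held between the jaw at (360,245) and the far pad at (590,200), with the knob at (152,352). The wheel is at 170°, unchanged since release, and nothing is touching. Handing in.

```bash
python3 -c "
from workcell import *
print(finish_job())"
```

```text
the job is handed in; nothing more can be done
None
```

I lifted the bare steel shaft out of the cradle and laid it in the two V rests. I then wound the wheel clockwise by its knob until it went firm, let go, moved the arm clear and handed the job in. `finish_job()` gives no verdict, so the result below rests on my own checks.

- **Shaft:** in the last top view it lies about 1 mm or less off the rests' line, with its top at about 88 mm, the height of a seated shaft. It sits between the two pads, about 12 mm past the rests' middle and within the 35 mm allowed.
- **Tension:** winding took about 3.7 rad in all. The standing push rose from about 9.1 N free to about 17.0 N. That is 7.9 N extra by force, but about 6.4 N by wheel angle past the start of the pinch. The two disagree, but both lie within 4.4 to 9.6 N.
- **After release:** the knob stayed at about 170°, where I left it, with the arm well clear and reading no force. The jar and carton looked in place. I made no separate measurement of the bearing or spanner.
- **Gripper height:** the first grasp closed on nothing, because the fingertips were about 33 mm higher than the reported TCP implied. I measured this by depth, corrected for it and grasped again without moving the shaft.
- **Cameras:** the two differ by about 5 mm in y. I used the top camera, because it agreed with where the gripped shaft was.

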